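Empty the lathe's catch tray into the tote

TASK

Fold the red flap at the end of the lathe's catch tray right down first, while the turned feet are still on the tray; then clear the three turned wooden feet off the tray into the green tote; there is no need to pick them up, sweeping them over the flap will do. Leave the white glue pot standing where it is on the tray, the tote where it is on the bench, and the flap down.

Things in the scene. Friction and masses are not known exactly. Their poses are not given: they have to be found in the camera images.
- tray: Fixed sheet-steel catch tray on a grey cast foot. Origin on the bench under the tray (z = 0), z up. The tray floor is level, its top 105 mm above the origin; it reaches from x = -130 to 130 mm and from y = -127 to 135 mm in its own frame. Rims 4 mm thick stand 25 mm above the floor at both x sides and at the +y end; the -y end is closed only by the flap.
- flap (a joint): Angle of the red steel flap that closes the tray's -y end; hinge along the tray's x axis at the edge of the floor. 0 = upright, small negative = leaning in over the tray, grows as it folds outward (to the tray's -y) and down; 1.57 = level with the tray floor, 2.1 = stop, sloping 30 degrees down over the tote like a chute. Stiff hinge (about 0.12 N m): stays where it is left.
- flap_hinge (a point): Middle of the flap's hinge line, level with the top of the tray floor; x along the hinge, z along the flap from hinge to free edge, -y the face that looks outwards when upright. The inner (sweeping) face of the flap lies in the plane y = 0 of this frame.
- flap_edge (a point): Middle of the flap's free edge, on its inner face, 50 mm from the hinge. The flap is 256 mm wide and 4 mm thick.
- foot0: A mid-brown turned wooden bun foot: solid, round, 44 mm in diameter and 34 mm high, flat underneath (38 mm), flat top (34 mm) with a brass dot; stands on the tray. Origin at the centre of its underside, z along its axis.
- foot1: A mid-brown turned wooden bun foot: solid, round, 44 mm in diameter and 34 mm high, flat underneath (38 mm), flat top (34 mm) with a brass dot; stands on the tray. Origin at the centre of its underside, z along its axis.
- foot2: A dark brown turned wooden bun foot: solid, round, 44 mm in diameter and 34 mm high, flat underneath (38 mm), flat top (34 mm) with a brass dot; stands on the tray. Origin at the centre of its underside, z along its axis.
- foot0_center (a point): Centre of foot0, 17 mm above its underside on its axis.
- foot1_center (a point): Centre of foot1, 17 mm above its underside on its axis.
- foot2_center (a point): Centre of foot2, 17 mm above its underside on its axis.
- pot: White glue pot with a red cap and a paper label, 38 mm in diameter, 50 mm high, standing on the tray in a row with the feet (at least 57 mm across the tray between neighbours). Loose, light; to be left standing. Origin at the centre of its underside.
- tote: Green open-topped plastic tote, loose, 0.6 kg, 300 mm (its x) by 200 mm (its y) by 70 mm high, walls and floor 4 mm; stands on the bench just beyond and under the tray's flap end. Origin at the centre of its underside, z up. The flap folded down ends inside its near wall, above its rim.

How it is judged:
By the outcome, as a careful person would: the job done as asked, in the order asked, and still so for the second after the job is handed in, with the robot touching nothing.
It also fails if it takes over 64 s, if anything falls off the work surface, if the arm or the gripper's body presses on something with over 40 N, if the wrist force passes 120 N, or if a joint passes its speed limit or range.

ROBOT

A 6-joint arm with a two-finger parallel gripper is mounted at the origin on the work surface. World frame = base frame: x ahead of the robot, y to its left, z up, the work surface at z = 0. Lengths are in m, angles in degrees, forces in N, time in s.
With the tool pointing down it reaches from about 0.4 to 0.825 m from the base axis. Payload 7 kg.
Tool frame: the origin (TCP) lies midway between the tips of the shut fingers; the grasp point (between the pads) lies 19 mm behind it (r.grip_depth is the distance from the TCP to the grasp point, in m); z points along the fingers, y is the line along which they close (so a half turn about z gives the same grasp; the last joint's range is limited). The gripper opens to 88 mm and grips with 3 to 60 N. Pads are 19 mm wide; open, the fingers measure 130 mm over their backs; the gripper's body (78 mm by 193 mm) begins 47 mm behind the grasp point.
Start: joints at [79.876, 20.546, 0.682, 0, -70.136, -16.507], TCP at [0.303, 0.603, 0.227] pointing down, gripper open.
Joint ranges: [-176.03, 176.03], [-82.01, 121.73], [-58.28, 71.71], [-173.87, 95.51], [-174.79, -0.11], [-173.66, 173.66]. Speed limits (degrees/s): [136.94, 136.94, 172.46, 180, 180, 180].

INTERFACE

Orientations are given as [roll, pitch, yaw] about the fixed x, y, z axes, in that order (R = Rz(yaw) Ry(pitch) Rx(roll)).
In Python, from plant import r, capture, close_job, search_frame, outline_of gives the robot as it stands.
- The arm moves only by the shell command python3 -m creep 'ROWS' [FORCE]. ROWS is JSON, a list of rows, each a list of 7 numbers: the finger opening in mm, from 0 to 87.6, then the shift along the world's x, y, z in units of 25 mm (1.0 is 25 mm), then the turn, a rotation vector about the world's x, y, z in degrees. In form: [[hand, x, y, z, ax, ay, az], ...]. A call has 1 to 8 rows; each row shifts and turns the commanded pose from where the row before left it; what a row does not reach is not made up. A row lasts 1/12 s, in which the tool goes at most 41.7 mm and 7.16 degrees, less where a joint would pass 70% of its speed; a pose out of reach is approached as far as the arm can. A call is refused whole if a number of a shift passes 1 or a number of a turn 7.16, either way. A call with a gripper value outside its range is refused whole. The fingers move at their own pace and stop on an object; FORCE is the grip in N (left out, the last holds). Time passes only in rows, so rows that do not move let the fingers close. It gives the time, the measured TCP pose, the force, the opening and the grip force at its end, in the units of the state.
- r.get_state(): the state, without advancing time (a new reading comes with each control period).
- capture(name): name is "scene" or "top" or "wrist"; returns a dict with "frame" (420x560x3 uint8, red, green, blue), "K" (3x3 intrinsics, pixels), "origin" and "rotation" of the camera in the world. Camera axes: x right, y down, z forward; pixel columns grow to the right and rows downward; lengths in m; the calibration is good to about 2 mm. The wrist camera is an equidistant fisheye: a pixel r from the principal point sees the ray r / f radians off the axis. A picture is of the moment at which its call begins. There is no depth.
- close_job(): hands the job in; it is judged then, once.
Trained networks look in a picture, given as the dict that the camera call returned (one of the last four; its "shot" number tells which), for a name from the list of things; names that differ only in an ending like _2 or _b are one class to them, and where a whole thing is asked for, a point or a joint stands for the part that bears it (a point fixed in the world has none). Each returns a list of dicts, best first, with "conf" (0 to 1); they miss things now and then, are a little off and sometimes report something else, mostly with a low value. They report only what shows in the picture. A call takes as long as a camera call.
- search_frame(picture, target): "bbox" ([left, top, right, bottom] in pixels, round what is visible of it).
- outline_of(picture, target): "region" (420x560 bool, what is visible of it) and "bbox" ([left, top, right, bottom] in pixels, round what is visible of it).
The state is a dict: "time_s": time; "joints": joint angles; "qd": joint speeds; "joint_torque": joint torques, N m; "tcp_pos": TCP position; "eef_rot": TCP orientation; "contact_force": force on the tool from outside, world axes, zero at the start; "moment": the same for the moment, N m; "gripper_width": finger opening in m; "gripper_force": force on a finger pad.
Only numpy, scipy, OpenCV 4.12 (cv2) and the standard library are available. Lean on these libraries where they do the work, as an engineer would, in place of code of your own. Each camera call takes 0.05 s, during which the arm holds its last target. There are 200 camera calls.

## Working session

There is one attempt and no reset: what is moved stays moved. The work goes in short steps, Python scripts to look and compute and a shell command to move; the robot and the scene stay as the last step left them, time stands still between calls to the robot, and variables do not carry over. Pictures are saved under pics/ and viewed, at most 10 in all, crops included, and the job is handed in when it is done.

```bash
mkdir -p pics; ls; cat > h.py <<'E'
import numpy as np,cv2
from plant import r,capture,close_job,search_frame,outline_of
def ray(p,uv):
    K=np.array(p["K"]);d=np.array([(uv[0]-K[0,2])/K[0,0],(uv[1]-K[1,2])/K[1,1],1.])
    return np.array(p["origin"]),np.array(p["rotation"])@d
def onz(p,uv,z):
    o,d=ray(p,uv);return o+d*(z-o[2])/d[2]
def proj(p,X):
    c=np.array(p["rotation"]).T@(np.array(X)-np.array(p["origin"]));K=np.array(p["K"])
    return (K@(c/c[2]))[:2]
def save(p,n): cv2.imwrite("pics/"+n,cv2.cvtColor(p["frame"],cv2.COLOR_RGB2BGR))
E
python3 - <<'E'
from h import *
for c in ("scene","top"):
    p=capture(c);save(p,c+"0.png")
    print(c,np.round(p["origin"],3),np.round(p["rotation"],3).tolist(),p["K"][0][0])
    for n in ("tray","flap","foot0","foot1","foot2","pot","tote"):
        print(n,[(np.round(d["bbox"]).tolist(),round(d["conf"],2)) for d in search_frame(p,n)[:3]])
E
```

```text
pics
scene [ 0.929 -0.218  0.68 ] [-145.452, -0.072, 59.608] 426.35952798527563
tray [([206.0, 108.0, 439.0, 293.0], 0.89), ([205.0, 153.0, 292.0, 292.0], 0.57)]
flap [([206.0, 157.0, 291.0, 292.0], 0.73)]
foot0 [([294.0, 162.0, 317.0, 192.0], 0.74), ([348.0, 204.0, 375.0, 236.0], 0.69), ([289.0, 134.0, 313.0, 162.0], 0.59)]
foot1 [([294.0, 162.0, 317.0, 192.0], 0.74), ([348.0, 204.0, 375.0, 236.0], 0.69), ([289.0, 134.0, 313.0, 162.0], 0.59)]
foot2 [([294.0, 162.0, 317.0, 192.0], 0.74), ([348.0, 204.0, 375.0, 236.0], 0.69), ([289.0, 134.0, 313.0, 162.0], 0.59)]
pot [([304.0, 185.0, 326.0, 217.0], 0.62)]
tote [([99.0, 180.0, 285.0, 391.0], 0.75)]
top [0.489 0.007 0.773] [-171.248, -2.055, -91.067] 380.5704596369157
tray [([153.0, 132.0, 325.0, 295.0], 0.63)]
flap [([310.0, 136.0, 324.0, 291.0], 0.92), ([150.0, 136.0, 325.0, 293.0], 0.53), ([226.0, 217.0, 251.0, 242.0], 0.53)]
foot0 [([227.0, 216.0, 253.0, 245.0], 0.89), ([210.0, 256.0, 236.0, 280.0], 0.65), ([212.0, 149.0, 235.0, 179.0], 0.65)]
foot1 [([227.0, 216.0, 253.0, 245.0], 0.89), ([210.0, 256.0, 236.0, 280.0], 0.65), ([212.0, 149.0, 235.0, 179.0], 0.65)]
foot2 [([227.0, 216.0, 253.0, 245.0], 0.89), ([210.0, 256.0, 236.0, 280.0], 0.65), ([212.0, 149.0, 235.0, 179.0], 0.65)]
pot [([240.0, 180.0, 262.0, 206.0], 0.9)]
tote [([316.0, 143.0, 424.0, 300.0], 0.89)]
```

```bash
sed -i 's/np.array(p\["rotation"\])/Rm(p)/; s/Rm(p).T/Rm(p).T/' h.py; cat >> h.py <<'E'
from scipy.spatial.transform import Rotation
def Rm(p): return Rotation.from_euler("xyz",p["rotation"],degrees=True).as_matrix()
E
python3 - <<'E'
import cv2,numpy as np
a=cv2.imread('pics/top0.png')[110:320,130:440];cv2.imwrite('pics/top0c.png',cv2.resize(a,None,fx=2.5,fy=2.5))
E
```

```text
(no output)
```

View pics/scene0.png

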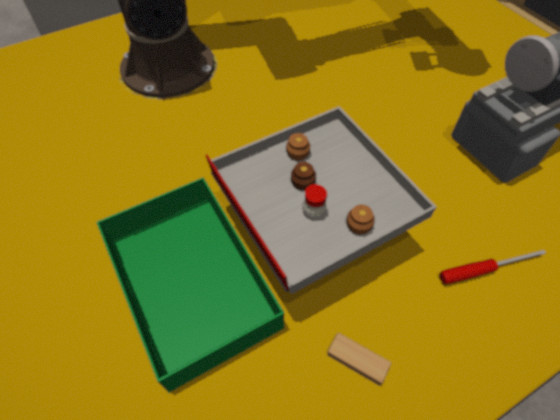

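View pics/top0c.png

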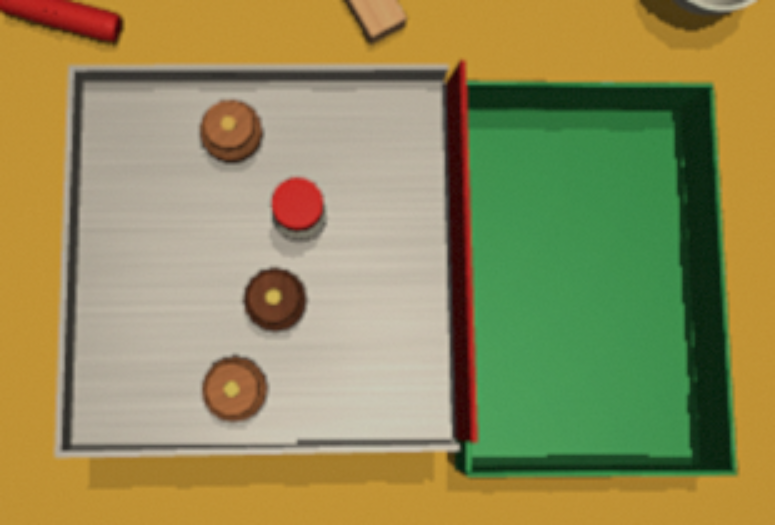

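```bash
python3 - <<'E'
from h import *
p=capture("top"); q=capture("scene")
f=lambda u,v,z:np.round(onz(p,(130+u/2.5,110+v/2.5),z)[:3],3)
for n,u,v,z in [("f top",228,123,.139),("f mid dark",273,297,.139),("f low",231,389,.139),("pot",298,203,.155),("rimTL",70,68,.13),("rimBL",57,455,.13),("rimTR",448,68,.13),("rimBR",459,450,.13),("flaptop",463,64,.155),("flapbot",474,440,.155),("toteTR",712,85,.07),("toteBR",736,472,.07),("toteBL",458,474,.07)]:
    X=f(u,v,z);print(n,X,"-> scene px",np.round(proj(q,X)))
print(r.get_state()["tcp_pos"],r.get_state()["eef_rot"])
E
```

```text
f top [0.674 0.078 0.139] -> scene px [362. 212.]
f mid dark [0.554 0.048 0.139] -> scene px [304. 168.]
f low [0.494 0.076 0.139] -> scene px [299. 139.]
pot [0.615 0.03  0.155] -> scene px [315. 192.]
rimTL [0.717 0.189 0.13 ] -> scene px [434. 205.]
rimBL [0.453 0.19  0.13 ] -> scene px [339. 106.]
rimTR [ 0.716 -0.075  0.13 ] -> scene px [291. 283.]
rimBR [ 0.451 -0.074  0.13 ] -> scene px [211. 159.]
flaptop [ 0.71  -0.082  0.155] -> scene px [284. 274.]
flapbot [ 0.459 -0.081  0.155] -> scene px [207. 154.]
toteTR [ 0.722 -0.289  0.07 ] -> scene px [158. 377.]
toteBR [ 0.428 -0.285  0.07 ] -> scene px [ 97. 221.]
toteBL [ 0.431 -0.081  0.07 ] -> scene px [207. 175.]
[0.3025584  0.60337179 0.22659261] [-1.79996206e+02  3.75642493e-03 -2.66332305e+01]
```

The tray is nearly square to the world frame, with its centre near (0.584, 0.055) and the hinge near y = -0.072. The feet are at (0.674, 0.078), (0.554, 0.048) and (0.494, 0.076), and the pot is at (0.615, 0.030). The scene view agrees with these positions. Next I move over the tray, turning the tool so the fingers close along x.

```bash
python3 -m creep '[[0,0.6,-1,0.3,0,0,-7],[0,0.6,-1,0.3,0,0,-7],[0,0.6,-1,0.3,0,0,-7],[0,0.6,-1,0.3,0,0,-7],[0,0.6,-1,0.3,0,0,-7],[0,0.6,-1,0.3,0,0,-7],[0,0.6,-1,0.3,0,0,-7],[0,0.6,-1,0.3,0,0,-7]]'
python3 -m creep '[[0,0.5,-1,0,0,0,-0.92],[0,0.5,-1,0,0,0,-0.92],[0,0.5,-1,0,0,0,-0.92],[0,0.5,-1,0,0,0,-0.92],[0,0.5,-1,0,0,0,-0.92],[0,0.5,-1,0,0,0,-0.92],[0,0.5,-1,0,0,0,-0.92],[0,0.5,-1,0,0,0,-0.92]]'
```

```text
time_s: 1.57
tcp_pos: [0.4231, 0.4021, 0.2872]
eef_rot: [-180.0, 0.0, -83.0]
contact_force: [0.4, 0.2, 0.6]
gripper_width: 0.0399
gripper_force: 0.0
time_s: 2.23
tcp_pos: [0.523, 0.2021, 0.2868]
eef_rot: [-180.0, 0.0, -90.0]
contact_force: [0.4, -0.1, -0.2]
gripper_width: 0.0006
gripper_force: 0.0
```

```bash
python3 -m creep '[[0,0.28,-1,0,0,0,0],[0,0.28,-1,0,0,0,0],[0,0.28,-1,0,0,0,0],[0,0.28,-1,0,0,0,0],[0,0.28,-1,0,0,0,0],[0,0.28,-1,0,0,0,0],[0,0.28,-1,0,0,0,0],[0,0.28,-1,0,0,0,0]]'
python3 -m creep '[[0,0,-1,0,0,0,0],[0,0,-1,0,0,0,0],[0,0,0,-0.96,0,0,0],[0,0,0,-0.96,0,0,0],[0,0,0,-0.96,0,0,0],[0,0,0,-0.96,0,0,0],[0,0,0,-0.96,0,0,0],[0,0,0,-0.96,0,0,0]]'
python3 - <<'E'
from h import *
p=capture("scene");save(p,"s1.png")
E
```

```text
time_s: 2.9
tcp_pos: [0.5787, 0.0021, 0.2868]
eef_rot: [-180.0, 0.0, -90.0]
contact_force: [0.6, -0.6, 0.2]
gripper_width: 0.0004
gripper_force: 0.0
time_s: 3.57
tcp_pos: [0.5785, -0.0468, 0.1417]
eef_rot: [-180.0, 0.0, -90.0]
contact_force: [0.0, 0.5, -0.2]
gripper_width: 0.0006
gripper_force: 0.0
```

View pics/s1.png

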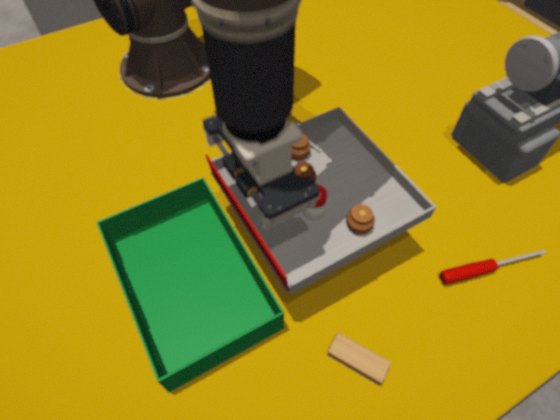

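The gripper is just inside the upright flap, around (240,180) to (290,280) px, and clear of the pot and feet. Now I push the flap out and down along its arc.

```bash
python3 -m creep '[[0,0,-0.6,0,0,0,0],[0,0,-0.6,0,0,0,0],[0,0,-0.3,-0.15,0,0,0],[0,0,-0.26,-0.2,0,0,0],[0,0,-0.2,-0.26,0,0,0],[0,0,-0.16,-0.28,0,0,0],[0,0,-0.1,-0.3,0,0,0],[0,0,-0.06,-0.3,0,0,0]]'
python3 -m creep '[[0,0,-0.1,-0.2,0,0,0],[0,0,-0.1,-0.2,0,0,0],[0,0,-0.1,-0.2,0,0,0],[0,0,-0.1,-0.2,0,0,0],[0,0,-0.1,0,0,0,0]]'
```

```text
time_s: 4.28
tcp_pos: [0.5793, -0.104, 0.105]
eef_rot: [-179.9, -0.0, -90.0]
contact_force: [0.3, 3.9, 7.6]
gripper_width: 0.0007
gripper_force: 3.5
time_s: 4.7
tcp_pos: [0.5799, -0.1161, 0.0861]
eef_rot: [-179.9, -0.0, -89.9]
contact_force: [0.9, -0.1, 6.6]
gripper_width: 0.0009
gripper_force: 2.4
```

```bash
python3 -m creep '[[0,0,0,-0.12,0,0,0],[0,0,0,-0.12,0,0,0],[0,0,0,0,0,0,0]]'
python3 -m creep '[[0,0,0,-0.08,0,0,0],[0,0,0,0,0,0,0]]'
```

```text
time_s: 4.95
tcp_pos: [0.5807, -0.1172, 0.0841]
eef_rot: [-179.7, -0.2, -89.8]
contact_force: [-10.0, -1.7, 39.2]
gripper_width: 0.0002
gripper_force: 17.4
time_s: 5.12
tcp_pos: [0.581, -0.1174, 0.0837]
eef_rot: [-179.6, -0.2, -89.8]
contact_force: [-13.3, -2.7, 50.9]
gripper_width: 0.0003
gripper_force: 22.3
```

The force rose to 51 N with no further travel, so the flap is at its stop. I lift off and move behind the nearest foot.

```bash
python3 -m creep '[[0,0,0,1,0,0,0],[0,0,0,1,0,0,0],[0,0,0,1,0,0,0],[0,0,0,1,0,0,0],[0,0,0,1,0,0,0],[0,0,0,1,0,0,0],[16,-0.4,1,0,0,0,0],[16,-0.4,1,0,0,0,0]]'
python3 -m creep '[[16,-0.4,1,0,0,0,0],[16,-0.4,1,0,0,0,0],[16,-0.4,1,0,0,0,0],[16,-0.4,1,0,0,0,0],[16,-0.4,1,0,0,0,0],[16,-0.4,1,0,0,0,0],[16,-0.4,1,0,0,0,0],[16,-0.2,0.6,0,0,0,0]]'
python3 - <<'E'
from h import *
p=capture("top")
a=p["frame"][100:330,130:450,::-1];cv2.imwrite('pics/t2.png',cv2.resize(a,None,fx=2.5,fy=2.5))
H=np.array([.584,-.072,.105])
print("pred edge at 2.1:",[np.round((proj(p,H+[dx,-.0432,-.0252])-[130,100])*2.5) for dx in(-.128,.128)], "hinge",[np.round((proj(p,H+[dx,0,0])-[130,100])*2.5) for dx in(-.128,.128)])
for n in ("flap","foot0","pot","tote"):
    print(n,[(np.round(d["bbox"]).tolist(),round(d["conf"],2)) for d in search_frame(p,n)[:3]])
E
```

```text
time_s: 5.78
tcp_pos: [0.5589, -0.066, 0.2275]
eef_rot: [-179.9, 0.0, -90.1]
contact_force: [0.9, 0.7, -0.9]
gripper_width: 0.009
gripper_force: 0.0
time_s: 6.45
tcp_pos: [0.482, 0.1257, 0.2262]
eef_rot: [179.9, -0.0, -89.9]
contact_force: [0.7, -0.9, 0.9]
gripper_width: 0.0162
gripper_force: 0.0
pred edge at 2.1: [array([507., 463.]), array([493., 120.])] hinge [array([451., 466.]), array([440., 109.])]
flap [([307.0, 144.0, 336.0, 286.0], 0.62), ([210.0, 250.0, 233.0, 279.0], 0.59)]
foot0 [([209.0, 150.0, 237.0, 180.0], 0.94), ([227.0, 216.0, 250.0, 244.0], 0.62), ([211.0, 254.0, 237.0, 280.0], 0.56)]
pot [([242.0, 181.0, 263.0, 207.0], 0.71)]
tote [([314.0, 140.0, 427.0, 300.0], 0.69)]
```

View pics/t2.png

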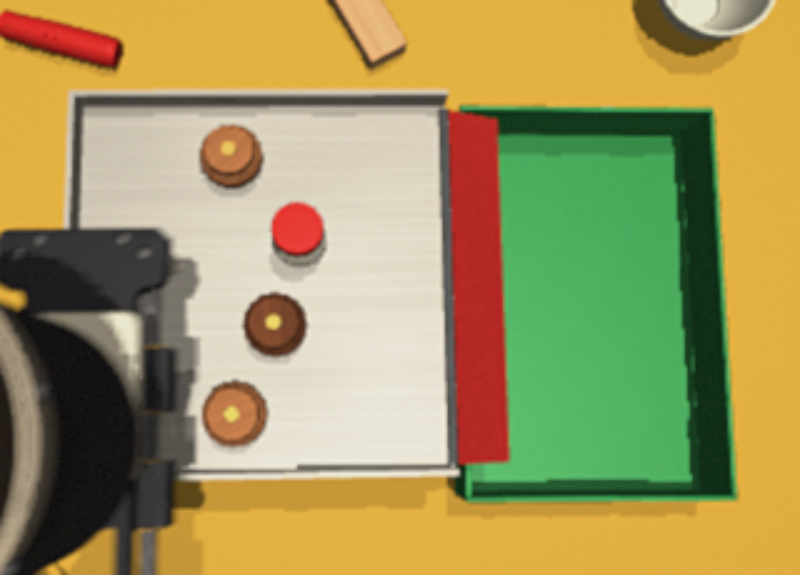

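The flap is fully down: its free edge is at columns 498–508, against 493–507 predicted for 2.1 rad. The feet, pot and tote have not moved. Next I sweep the first foot (x = 0.494) between the slightly open fingers.

```bash
python3 -m creep '[[16,0.44,0,0,0,0,0],[16,0,0,-0.9,0,0,0],[16,0,0,-0.9,0,0,0],[16,0,0,-0.9,0,0,0],[16,0,0,-0.9,0,0,0],[16,0,0,-0.9,0,0,0],[16,0,0,0,0,0,0]]'
python3 -m creep '[[16,0,-0.3,0,0,0,0],[16,0,-0.3,0,0,0,0],[16,0,-0.3,0,0,0,0],[16,0,-0.5,0,0,0,0],[16,0,-0.5,0,0,0,0],[16,0,-0.5,0,0,0,0]]'
python3 - <<'E'
from h import *
p=capture("top")
a=p["frame"][100:330,130:450,::-1];cv2.imwrite('pics/t3.png',cv2.resize(a,None,fx=2.5,fy=2.5))
E
```

```text
time_s: 7.28
tcp_pos: [0.4927, 0.1216, 0.1105]
eef_rot: [179.6, -0.2, -90.1]
contact_force: [-0.6, -0.2, -0.7]
gripper_width: 0.0161
gripper_force: 0.0
time_s: 7.78
tcp_pos: [0.4948, 0.0626, 0.1156]
eef_rot: [-179.9, 0.0, -90.0]
contact_force: [-0.1, 0.4, -0.9]
gripper_width: 0.0159
gripper_force: 0.2
```

View pics/t3.png

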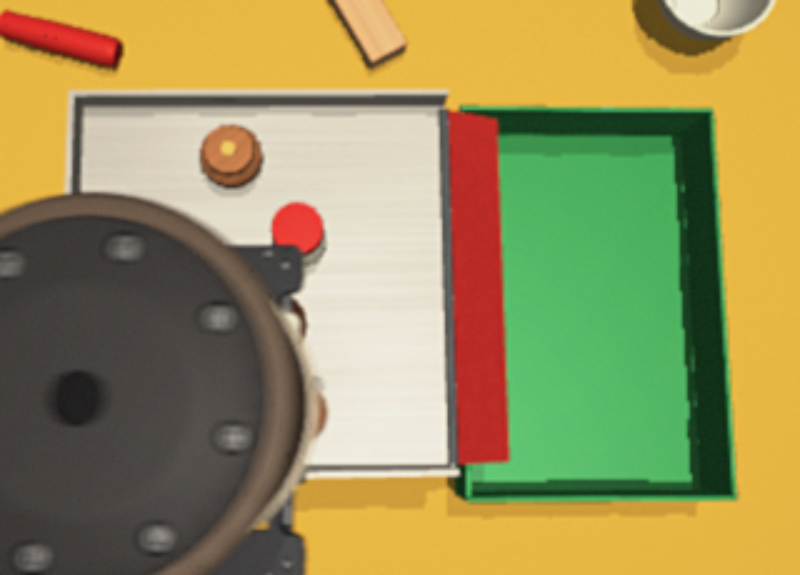

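The foot is being pushed ahead of the fingers, around (315,410) px, and the dark foot and pot are undisturbed. I continue over the flap.

```bash
python3 -m creep '[[16,0,-0.5,0,0,0,0],[16,0,-0.5,0,0,0,0],[16,0,-0.5,0,0,0,0],[16,0,-0.5,0,0,0,0],[16,0,-0.5,0,0,0,0],[16,0,-0.5,0,0,0,0],[16,0,-0.5,0,0,0,0],[16,0,-0.5,0,0,0,0]]'
python3 -m creep '[[16,0,-0.5,0,0,0,0],[16,0,-0.5,0,0,0,0],[16,0,-0.5,0,0,0,0],[16,0,-0.4,-0.22,0,0,0],[16,0,-0.4,-0.22,0,0,0],[16,0,-0.4,-0.2,0,0,0],[16,0,-0.4,-0.2,0,0,0],[16,0,0,0,0,0,0]]'
python3 -m creep '[[16,0,0,1,0,0,0],[16,0,0,1,0,0,0],[16,0,0,1,0,0,0],[16,0,0,1,0,0,0],[16,0,0,1,0,0,0],[16,0.6,1,0,0,0,0],[16,0.6,1,0,0,0,0],[16,0.6,1,0,0,0,0]]'
python3 - <<'E'
from h import *
p=capture("scene");save(p,"s4.png")
E
```

```text
time_s: 8.5
tcp_pos: [0.4944, -0.0375, 0.1148]
eef_rot: [180.0, -0.0, -90.0]
contact_force: [-1.2, 0.3, 0.5]
gripper_width: 0.0159
gripper_force: 0.2
time_s: 9.17
tcp_pos: [0.4935, -0.1152, 0.0922]
eef_rot: [179.9, -0.0, -90.1]
contact_force: [-0.2, -0.0, 0.1]
gripper_width: 0.016
gripper_force: 0.0
time_s: 9.83
tcp_pos: [0.5402, -0.0378, 0.2196]
eef_rot: [-179.9, 0.0, -90.0]
contact_force: [0.4, -0.3, 0.1]
gripper_width: 0.0159
gripper_force: 0.0
```

View pics/s4.png

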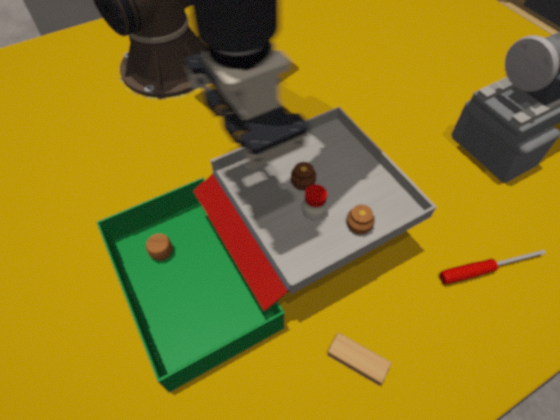

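The first foot lies in the tote at (158,246) px. The pot and the other two feet are in place. Next is the dark foot.

```bash
python3 -m creep '[[16,0.1,0.9,0,0,0,0],[16,0.1,0.9,0,0,0,0],[16,0.1,0.9,0,0,0,0],[16,0.1,0.9,0,0,0,0],[16,0.1,0.9,0,0,0,0],[16,0,0.9,0,0,0,0]]'
python3 -m creep '[[16,0,0,-0.85,0,0,0],[16,0,0,-0.85,0,0,0],[16,0,0,-0.85,0,0,0],[16,0,0,-0.85,0,0,0],[16,0,0,-0.85,0,0,0],[16,0,0,0,0,0,0]]'
```

```text
time_s: 10.38
tcp_pos: [0.5522, 0.0976, 0.2185]
eef_rot: [180.0, -0.0, -90.0]
contact_force: [1.3, -1.1, 0.2]
gripper_width: 0.0155
gripper_force: 0.0
time_s: 10.88
tcp_pos: [0.5494, 0.0955, 0.1083]
eef_rot: [179.6, -0.1, -90.0]
contact_force: [-1.7, 0.2, -1.0]
gripper_width: 0.016
gripper_force: 0.0
```

```bash
python3 -m creep '[[16,0,-0.3,0,0,0,0],[16,0,-0.3,0,0,0,0],[16,0,-0.3,0,0,0,0],[16,0,-0.5,0,0,0,0],[16,0,-0.5,0,0,0,0],[16,0,-0.5,0,0,0,0],[16,0,-0.5,0,0,0,0],[16,0,-0.5,0,0,0,0]]'
python3 -m creep '[[16,0,-0.5,0,0,0,0],[16,0,-0.5,0,0,0,0],[16,0,-0.5,0,0,0,0],[16,0,-0.5,0,0,0,0],[16,0,-0.5,0,0,0,0],[16,0,-0.5,0,0,0,0],[16,0,-0.5,0,0,0,0],[16,0,-0.4,-0.15,0,0,0]]'
python3 -m creep '[[16,0,-0.4,-0.22,0,0,0],[16,0,-0.4,-0.2,0,0,0],[16,0,-0.2,-0.1,0,0,0],[16,0,0,0,0,0,0]]'
python3 -m creep '[[16,0,0,1,0,0,0],[16,0,0,1,0,0,0],[16,0,0,1,0,0,0],[16,0,0,1,0,0,0],[16,0,0,1,0,0,0],[16,0.5,1,0,0,0,0],[16,0.5,1,0,0,0,0],[16,0.5,1,0,0,0,0]]'
python3 -m creep '[[16,0.5,1,0,0,0,0],[16,0.5,1,0,0,0,0],[16,0.5,1,0,0,0,0],[16,0.5,1,0,0,0,0],[16,0.5,1,0,0,0,0],[16,0.5,1,0,0,0,0],[16,0,0,0,0,0,0]]'
python3 - <<'E'
from h import *
p=capture("top")
a=p["frame"][100:330,130:450,::-1];cv2.imwrite('pics/t5.png',cv2.resize(a,None,fx=2.5,fy=2.5))
E
```

```text
time_s: 11.55
tcp_pos: [0.5521, 0.0098, 0.1129]
eef_rot: [-180.0, 0.0, -90.0]
contact_force: [0.3, 0.6, -0.4]
gripper_width: 0.0158
gripper_force: 0.2
time_s: 12.22
tcp_pos: [0.5524, -0.0876, 0.1093]
eef_rot: [-179.9, -0.0, -90.0]
contact_force: [0.3, 0.2, 0.5]
gripper_width: 0.0164
gripper_force: 0.0
time_s: 12.55
tcp_pos: [0.5513, -0.1122, 0.0946]
eef_rot: [179.9, -0.0, -90.1]
contact_force: [1.1, 0.3, 0.1]
gripper_width: 0.0163
gripper_force: 0.0
time_s: 13.22
tcp_pos: [0.5901, -0.035, 0.2219]
eef_rot: [-179.9, 0.0, -90.0]
contact_force: [-0.3, 0.2, -0.1]
gripper_width: 0.0161
gripper_force: 0.0
time_s: 13.8
tcp_pos: [0.6661, 0.1183, 0.2198]
eef_rot: [180.0, 0.0, -89.8]
contact_force: [0.4, -0.4, 0.5]
gripper_width: 0.016
gripper_force: 0.0
```

View pics/t5.png

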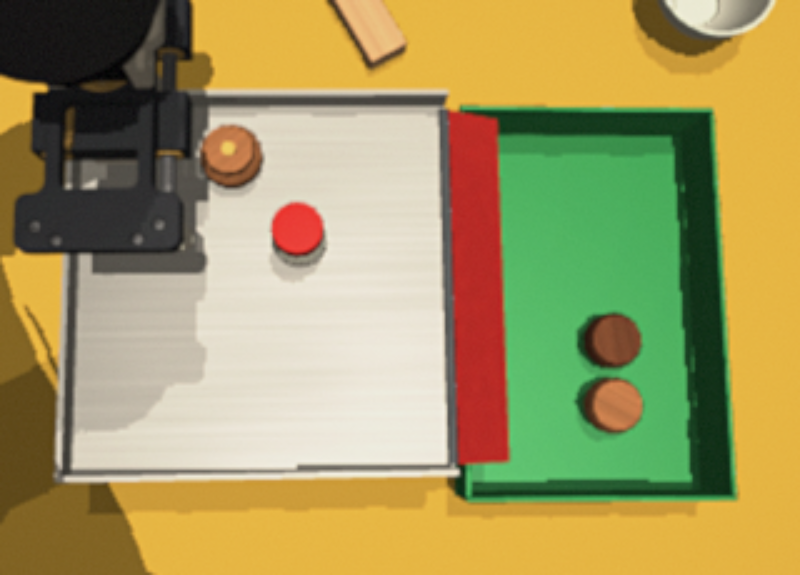

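Two feet are in the tote at (612,340) and (612,405) px, with the pot still at (297,229). The last foot is at x = 0.674.

```bash
python3 -m creep '[[16,0.32,0.3,0,0,0,0],[16,0,0,-0.85,0,0,0],[16,0,0,-0.85,0,0,0],[16,0,0,-0.85,0,0,0],[16,0,0,-0.85,0,0,0],[16,0,0,-0.85,0,0,0],[16,0,0,0,0,0,0],[16,0,0,0,0,0,0]]'
```

```text
time_s: 14.52
tcp_pos: [0.6721, 0.1207, 0.1139]
eef_rot: [179.9, -0.1, -90.0]
contact_force: [0.2, 0.6, 0.3]
gripper_width: 0.016
gripper_force: 0.0
```

```bash
python3 -m creep '[[16,0,-0.3,0,0,0,0],[16,0.04,-0.3,0,0,0,0],[16,0.04,-0.3,0,0,0,0],[16,0,-0.5,0,0,0,0],[16,0,-0.5,0,0,0,0],[16,0,-0.5,0,0,0,0],[16,0,-0.5,0,0,0,0],[16,0,-0.5,0,0,0,0]]'
python3 -m creep '[[16,0,-0.5,0,0,0,0],[16,0,-0.5,0,0,0,0],[16,0,-0.5,0,0,0,0],[16,0,-0.5,0,0,0,0],[16,0,-0.5,0,0,0,0],[16,0,-0.5,0,0,0,0],[16,0,-0.5,0,0,0,0],[16,0,-0.5,0,0,0,0]]'
python3 -m creep '[[16,0,-0.5,0,0,0,0],[16,0,-0.4,-0.2,0,0,0],[16,0,-0.4,-0.2,0,0,0],[16,0,-0.4,-0.2,0,0,0],[16,0,-0.2,-0.1,0,0,0],[16,0,0,0,0,0,0]]'
python3 -m creep '[[16,0,0,1,0,0,0],[16,0,0,1,0,0,0],[16,0,0,1,0,0,0],[16,0,0,1,0,0,0],[16,0,0,1,0,0,0],[16,0,0,1,0,0,0],[16,0,1,0,0,0,0],[16,0,1,0,0,0,0]]'
python3 -m creep '[[16,0,1,0,0,0,0],[16,0,1,0,0,0,0],[16,0,1,0,0,0,0],[16,0,1,0,0,0,0],[16,0,1,0,0,0,0],[16,0,1,0,0,0,0],[16,0,1,0,0,0,0],[16,0,0,0,0,0,0]]'
python3 - <<'E'
from h import *
p=capture("top")
a=p["frame"][100:330,130:450,::-1];cv2.imwrite('pics/t6.png',cv2.resize(a,None,fx=2.5,fy=2.5))
save(capture("scene"),"s6.png")
E
```

```text
time_s: 15.18
tcp_pos: [0.6745, 0.0347, 0.1147]
eef_rot: [-180.0, 0.0, -90.0]
contact_force: [0.3, 0.1, 0.9]
gripper_width: 0.016
gripper_force: 0.1
time_s: 15.85
tcp_pos: [0.6745, -0.0649, 0.1145]
eef_rot: [180.0, -0.0, -90.0]
contact_force: [-0.5, 0.2, -0.2]
gripper_width: 0.0158
gripper_force: 0.0
time_s: 16.35
tcp_pos: [0.6738, -0.1124, 0.0957]
eef_rot: [179.9, -0.0, -90.1]
contact_force: [-1.2, -0.2, 0.2]
gripper_width: 0.0161
gripper_force: 0.0
time_s: 17.02
tcp_pos: [0.6755, -0.0611, 0.2495]
eef_rot: [-179.8, 0.0, -90.1]
contact_force: [0.4, -0.5, -1.0]
gripper_width: 0.0158
gripper_force: 0.0
time_s: 17.68
tcp_pos: [0.6744, 0.1184, 0.2468]
eef_rot: [-180.0, 0.0, -89.8]
contact_force: [-0.7, -0.4, -0.0]
gripper_width: 0.0162
gripper_force: 0.0
```

View pics/t6.png

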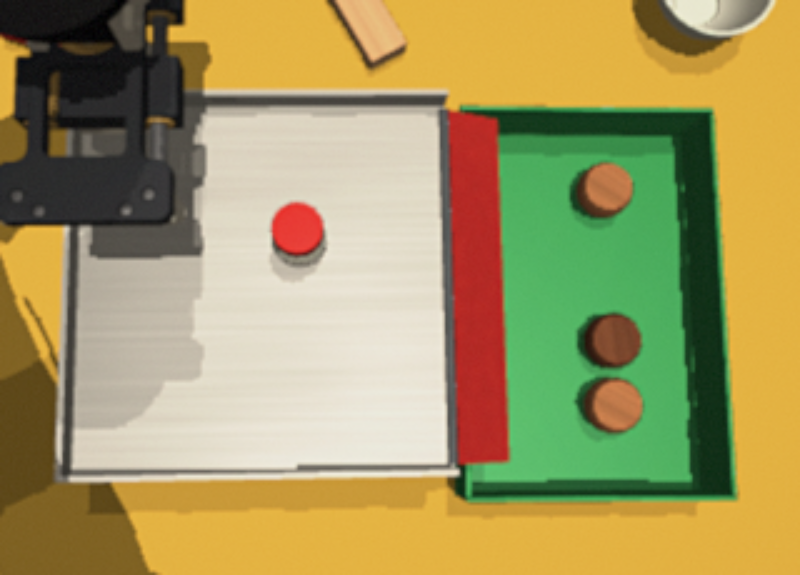

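View pics/s6.png

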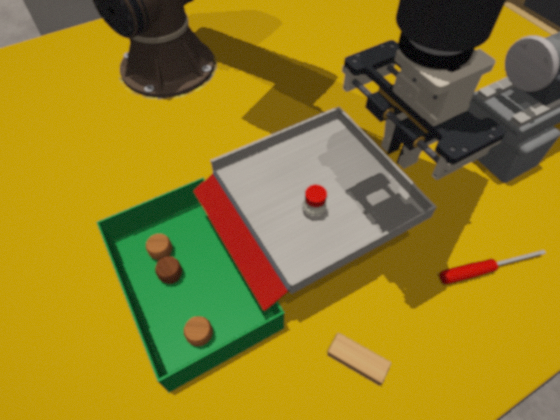

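All three feet are in the tote, at (158,246), (168,270) and (198,330) px. The pot stands unmoved at (316,200), the flap is down and the arm is clear.

```bash
python3 -c "
from plant import close_job
print(close_job())"
```

```text
the job is handed in; nothing more can be done
None
```

I folded the flap down to its stop first, then swept all three feet into the tote; the last pictures show the pot and tote unmoved and the flap down, and I handed the job in at about 18 s.

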